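Line the polish pots up by height on the pot board

TASK

Put the four polish pots away on the board in order of height: the tallest on the cork pad at the blue peg's end, then the next tallest, down to the shortest on the pad at the white peg's end. Stand each pot upright and centred on its own pad, never tip one over, and let go of them all.

Things in the scene. Friction and masses are not known exactly. Their poses are not given: they have to be found in the camera images.
- pot_tall: pot with bare aluminium body, paper band and yellow lid: the tallest, 84 mm high; body 40 mm in diameter up to 64 mm, lid 38 mm from 67 mm to the top. Stands upright on the bench at the start, anywhere in the work area. Origin at the centre of its underside, z up. Loose, about 0.1 kg; take it across its body or lid.
- pot_green: pot with dark green and cream body and black ribbed lid: second tallest, 65 mm high; body 37 mm in diameter up to 47 mm, lid 35 mm above that. Stands upright on the bench at the start, anywhere in the work area. Origin at the centre of its underside, z up. Loose, about 0.1 kg; take it across its body or lid.
- pot_brown: pot with brown and cream body and black ribbed lid: third, 50 mm high; body 43 mm in diameter up to 36 mm, lid 41 mm above that. Stands upright on the bench at the start, anywhere in the work area. Origin at the centre of its underside, z up. Loose, about 0.1 kg; take it across its body or lid.
- pot_red: pot with white and cream body and red ribbed lid: the shortest, 42 mm high; body 53 mm in diameter up to 30 mm, lid 49 mm above that. Stands upright on the bench at the start, anywhere in the work area. Origin at the centre of its underside, z up. Loose, about 0.1 kg; take it across its body or lid.
- peg_blue: blue peg, 18 mm in diameter and 26 mm high, fixed upright on the board at one end of the row, 49 mm from the centre of the nearest pad; it marks the end for the tallest pot. Which end varies. Origin at the centre of its foot, 12 mm above the bench; its x axis runs along the board. A white peg of the same shape stands at the other end.
- pad_a: round cork pad, 60 mm across and 2 mm thick, fixed on the dark board; origin at the centre of its underside, 12 mm above the bench (top at 14 mm). First of four in a straight row, 66 mm apart, in the order a, b, c, d, on a wooden board 330 x 76 x 12 mm; a is nearest the robot. Its x axis runs along the board, towards pad_d.
- pad_b: round cork pad, 60 mm across and 2 mm thick, fixed on the dark board; origin at the centre of its underside, 12 mm above the bench (top at 14 mm). Second of the row, counted from pad_a (the robot's end); same axes as pad_a.
- pad_c: round cork pad, 60 mm across and 2 mm thick, fixed on the dark board; origin at the centre of its underside, 12 mm above the bench (top at 14 mm). Third of the row, counted from pad_a (the robot's end); same axes as pad_a.
- pad_d: round cork pad, 60 mm across and 2 mm thick, fixed on the dark board; origin at the centre of its underside, 12 mm above the bench (top at 14 mm). Fourth of the row, counted from pad_a (the robot's end); same axes as pad_a. A drawer chest 0.24 m high stands to its left, from x = 0.62 m on: keep clear of it on the way to the bench's left half.
Not all that is in view belongs to the job. Leave any pink look-alike of the pot_green alone.

How it is judged:
By the outcome, as a careful person would: the job done as asked, in the order asked, and still so for the second after the job is handed in, with the robot touching nothing.
It also fails if it takes over 128 s, if anything falls off the work surface, if the arm or the gripper's body presses on something with over 40 N, if the wrist force passes 120 N, or if a joint passes its speed limit or range.

ROBOT

A 6-joint arm with a two-finger parallel gripper is mounted at the origin on a cart in front of the work surface, level with it; the furniture and walls round the work are solid. World frame = base frame: x ahead of the robot, y to its left, z up, the work surface at z = 0. Lengths are in mm, angles in degrees, forces in N, time in s.
With the tool pointing down it reaches from about 350 to 850 mm from the base axis. Payload 8.1 kg.
Tool frame: the origin (TCP) lies midway between the tips of the shut fingers; the grasp point (between the pads) lies 19 mm behind it; z points along the fingers, y is the line along which they close (so a half turn about z gives the same grasp; the last joint's range is limited). The gripper opens to 85 mm and grips with 20 to 120 N. Pads are 22 mm wide; open, the fingers measure 114 mm over their backs; the gripper's body (76 mm by 85 mm) begins 54 mm behind the grasp point. The pads swing forward as they close: fully open they stand 13 mm farther back than shut.
Start: joints at [68.274, 7.471, 85.268, -0, 87.261, -4.893], TCP at [173.733, 574.301, 231.292] pointing down, gripper open.
Joint ranges: [-169.43, 169.43], [-51.17, 129.36], [1.28, 143.12], [-76.62, 256.62], [0, 156.53], [-152.29, 152.29]. Speed limits (degrees/s): [136.94, 136.94, 159.86, 180, 180, 180].

INTERFACE

Orientations are given as [roll, pitch, yaw] about the fixed x, y, z axes, in that order (R = Rz(yaw) Ry(pitch) Rx(roll)).
In Python, from bench import sense, snapshot, order, finder gives the robot as it stands.
- The arm moves only by the tool send_rows, never from a script. Its argument "steps" is a list of rows, each a list of 2 entries, a list of its own where there are three numbers: the shift along the world's x, y, z in units of 30 mm (1.0 is 30 mm), then the turn, a rotation vector about the world's x, y, z in rad. In form: [[[dx, dy, dz], [wx, wy, wz]], ...]. A call has 1 to 10 rows; each row is the pose to reach, as a shift and turn from the pose commanded when the call began; what a row does not reach only later rows make up. A row lasts 1/8 s, in which the tool goes at most 62.5 mm and 10.7 degrees, less where a joint would pass 70% of its speed; a pose out of reach is approached as far as the arm can. A call with a gripper value outside its range is refused whole. "fingers" is the closure, from 0 (fully open) to 1 (shut), set as the call begins (left out, the last holds). The fingers move at their own pace and stop on an object; "squeeze" is the grip in N (left out, the last holds). Time passes only in rows, so rows that repeat a pose let the fingers close. It gives the time, the measured TCP pose, the force, the opening and the grip force at its end, in the units of the state.
- sense(): the state, without advancing time (a new reading comes with each control period).
- snapshot(name): name is "side" or "top"; returns a dict with "img" (400x640x3 uint8, red, green, blue), "K" (3x3 intrinsics, pixels), "k1" (the pictures are not rectified: a ray, as slopes to the right and down, at radius r is drawn at 1 + k1 r^2 times it, then the intrinsics apply), "pose" (4x4, takes a point from camera to world coordinates). Camera axes: x right, y up, looking along -z (the intrinsics and any distortion apply to the point x, -y, -z); pixel columns grow to the right and rows downward; lengths in mm; the calibration is good to about 2 mm. A picture is of the moment at which its call begins. There is no depth.
- order.hand_in(): hands the job in; it is judged then, once.
Trained networks look in the newest picture that a camera, given by its name, has taken for a name from the list of things; names that differ only in an ending like _2 or _b are one class to them, and where a whole thing is asked for, a point or a joint stands for the part that bears it (a point fixed in the world has none). Each returns a list of dicts, best first, with "confidence" (0 to 1); they miss things now and then, are a little off and sometimes report something else, mostly with a low value. They report only what shows in the picture. A call takes as long as a camera call. They do not tell look-alikes from the thing itself.
- finder.find_in(label, camera): "box" ([left, top, width, height] as shares, 0 to 1, of the picture: columns of its width, rows of its height, round what is visible of it).
- finder.trace(label, camera): "mask" (400x640 bool, what is visible of it) and "box" ([left, top, width, height] as shares, 0 to 1, of the picture: columns of its width, rows of its height, round what is visible of it).
- finder.pinpoint(label, camera): "at" ([column, row] as shares, 0 to 1, of the picture: columns of its width, rows of its height: a listed point, or the origin of a listed thing).
The state is a dict: "time": time; "joint_pos": joint angles; "qd": joint speeds; "joint_efforts": joint torques, N m; "tool_pos": TCP position; "tcp_rot": TCP orientation; "ft_force": force on the tool from outside, world axes, zero at the start; "wrist_torque": the same for the moment, N m; "finger_gap": finger opening in mm; "grip_force": force on a finger pad.
Only numpy, scipy, OpenCV 4.12 (cv2) and the standard library are available. Lean on these libraries where they do the work, as an engineer would, in place of code of your own. Each camera call takes 0.05 s, during which the arm holds its last target. There are 200 camera calls.

## Working session

There is one attempt and no reset: what is moved stays moved. The work goes in short steps, Python scripts to look and compute and a tool call to move; the robot and the scene stay as the last step left them, time stands still between calls to the robot, and variables do not carry over. Pictures are saved under pics/ and viewed, at most 14 in all, crops included, and the job is handed in when it is done.

Besides the shell and the picture viewer there is one more tool, called after ">>>" as name([rows], argument=value, ...), one row to a line, values as JSON. send_rows: Moves the arm, as the interface text tells. Its arguments: {"type":"object","properties":{"steps":{"type":"array"},"fingers":{"type":"number"},"squeeze":{"type":"number"}},"required":["steps"]}

```bash
mkdir -p pics
cat > h.py <<'E'
import numpy as np, cv2
from bench import sense, snapshot, order, finder
def ray(s,px):
    K=s["K"]; a=np.array([(px[0]-K[0,2])/K[0,0],(px[1]-K[1,2])/K[1,1]]); u=a.copy()
    for _ in range(20): u=a/(1+s["k1"]*(u@u))
    P=np.array(s["pose"]); d=P[:3,:3]@np.array([u[0],-u[1],-1]); return P[:3,3],d
def at(s,px,z):
    o,d=ray(s,px); return o+d*(z-o[2])/d[2]
def proj(s,p):
    P=np.array(s["pose"]); c=P[:3,:3].T@(np.array(p,float)-P[:3,3]); u=np.array([c[0],-c[1]])/-c[2]
    u=u*(1+s["k1"]*(u@u)); K=s["K"]; return np.array([K[0,0]*u[0]+K[0,2],K[1,1]*u[1]+K[1,2]])
def save(s,n): cv2.imwrite("pics/"+n,s["img"][:,:,::-1])
E
python3 - <<'E'
from h import *
np.set_printoptions(precision=1,suppress=True)
S={c:snapshot(c) for c in("top","side")}
for c in S: save(S[c],c+"0.png"); print(c,np.array(S[c]["pose"])[:3,3],S[c]["K"][0,0])
H=dict(pot_tall=0,pot_green=0,pot_brown=0,pot_red=0,peg_blue=12,pad_a=12)
for n,z in H.items():
  for c in S:
    for d in finder.pinpoint(n,c)[:5]:
      px=np.array(d["at"])*[640,400]; print(n,c,round(d["confidence"],2),px,at(S[c],px,z)[:2])
print(sense()["tcp_rot"])
E
```

```text
top [ 344.9  -73.8 1317.1] 414.4207776680886
side [447.3 778.8 582.1] 384.33133519572425
pot_tall top 0.75 [429.6 233.2] [ 439.7 -407.9]
pot_tall side 0.58 [354.8 158.3] [ 455.3 -401.7]
pot_tall side 0.46 [306.  159.7] [ 618.9 -374.6]
pot_green top 0.65 [206.2 251.7] [396.  299.9]
pot_green top 0.6 [226.1 221.5] [490.5 238.6]
pot_green top 0.57 [252.  229.5] [463.2 155.8]
pot_green side 0.87 [371.3 330.7] [403.2 308.8]
pot_green side 0.57 [333.4 301.1] [478.7 243.2]
pot_green side 0.56 [347.5 273.9] [454.2 162. ]
pot_brown top 0.66 [226.5 223.6] [483.7 237.3]
pot_brown top 0.64 [303.1 236.3] [438.2  -6.7]
pot_brown side 0.91 [357.2 228.8] [437.6  -3.4]
pot_red top 0.6 [280.3 203.3] [545.6  65.2]
pot_red side 0.59 [315.4 249.6] [533.  88.]
pot_red side 0.52 [319.6 165.9] [ 568.2 -334. ]
peg_blue top 0.37 [362.7 240.5] [ 420.3 -194.1]
peg_blue side 0.73 [332.6 173.4] [ 520.4 -265.4]
peg_blue side 0.55 [362.2 187.3] [ 428.3 -190.1]
pad_a top 0.86 [367.2 227.4] [ 461.1 -209.7]
pad_a top 0.86 [380.5 213.7] [ 503.6 -253.4]
pad_a top 0.68 [393.7 194.2] [ 565.4 -298.3]
pad_a top 0.5 [407.6 178.9] [ 614.2 -345.1]
pad_a side 0.73 [353.  181.3] [ 456.  -222.5]
pad_a side 0.64 [336.  171.8] [ 510.7 -276.9]
pad_a side 0.42 [319.  167.5] [ 566.6 -299.9]
[180.   -0.  163.2]
```

View pics/top0.png

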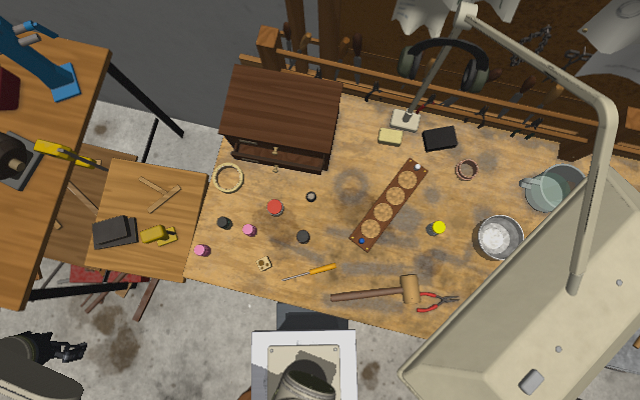

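View pics/side0.png

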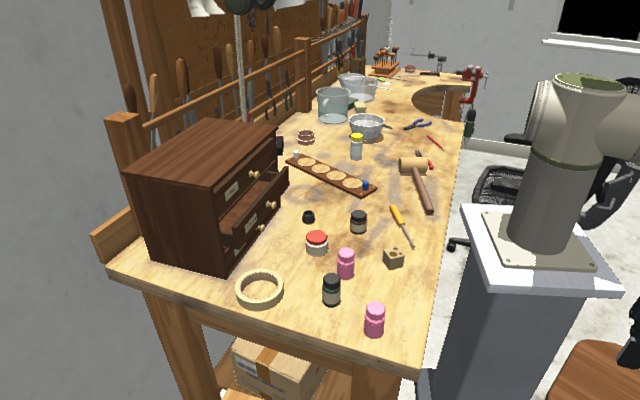

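Run:
```python
import cv2
a=cv2.imread('pics/top0.png');b=cv2.imread('pics/side0.png')
cv2.imwrite('pics/c1.png',cv2.resize(a[150:290,190:450],None,fx=3,fy=3,interpolation=cv2.INTER_CUBIC))
cv2.imwrite('pics/c2.png',cv2.resize(b[130:350,270:400],None,fx=2.7,fy=2.7,interpolation=cv2.INTER_CUBIC))
```

```text
(no output)
```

View pics/c1.png

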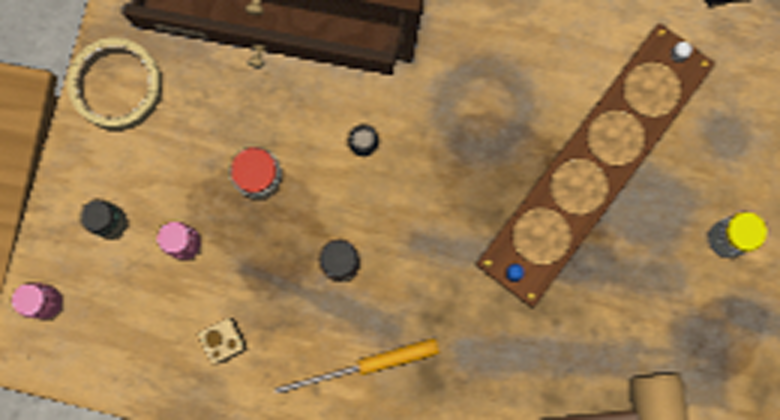

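View pics/c2.png

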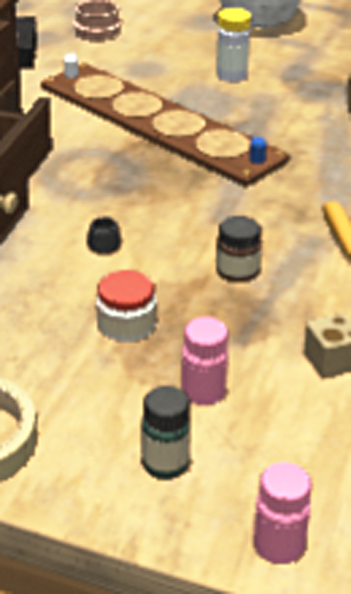

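The top picture shows yellow-lidded tall (438,227), green pot (223,222), brown (303,237) and red (275,207). Look-alikes to leave alone are pink (249,229), pink (202,250) and the small black knob (311,197). The blue peg (361,240) is at the near end and the white one (417,166) at the far end, so the order is tall→a, green→b, brown→c, red→d. The crops confirm the choice: the green pot has the dark lid and green/cream body.

```bash
cat >> h.py <<'E'
from scipy.optimize import minimize, least_squares
G=dict(pot_tall=(40,64,38,84),pot_green=(37,47,35,65),pot_brown=(43,36,41,50),pot_red=(53,30,49,42))
def sil(s,n,x,y,z0=0):
    D,h,d,H=G[n]; m=np.zeros((800*2,1280*2),np.uint8); t=np.linspace(0,2*np.pi,40)
    for r,a,b in((D/2,0,h),(d/2,h,H)):
        q=np.array([(proj(s,(x+r*np.cos(k),y+r*np.sin(k),z0+zz))+.5)*4 for zz in(a,b) for k in t])
        cv2.fillConvexPoly(m,cv2.convexHull(q.astype(np.int32)),1)
    return cv2.resize(m.astype(np.float32),(640,400),interpolation=cv2.INTER_AREA)
def locate(c,s,n,xy,z0=0):
    "best-overlap ground position of pot n near xy from the traced mask nearest to it"
    best=None; p0=proj(s,(*xy,z0+G[n][3]/2))
    for d in finder.trace(n,c):
        ys,xs=np.nonzero(d["mask"])
        if len(xs)<20: continue
        k=np.hypot(xs.mean()-p0[0],ys.mean()-p0[1])
        if best is None or k<best[0]: best=(k,d)
    if best is None or best[0]>12: return None
    m=best[1]["mask"].astype(np.float32)
    f=lambda v:np.abs(sil(s,n,*v,z0)-m).sum()/m.sum()
    r=minimize(f,xy,method="Nelder-Mead",options=dict(initial_simplex=[xy,(xy[0]+15,xy[1]),(xy[0],xy[1]+15)],xatol=.3,fatol=1e-3))
    return r.x,round(r.fun,2),round(best[1]["confidence"],2)
E
python3 - <<'E'
from h import *
np.set_printoptions(precision=1,suppress=True)
S={c:snapshot(c) for c in("top","side")}
I=dict(pot_tall=(445,-405),pot_green=(482,240),pot_brown=(438,-5),pot_red=(538,75))
for n in I:
  for c in S: print(n,c,locate(c,S[c],n,I[n]))
# pads: row model (x0,y0,ang) fitted to pinpoints/pegs
for c in S:
  pts=[np.array(d["at"])*[640,400] for d in finder.pinpoint("pad_a",c) if d["confidence"]>.3]
  mk=[]
  for d in finder.trace("pad_a",c):
    ys,xs=np.nonzero(d["mask"]); e=cv2.fitEllipse(cv2.convexHull(np.c_[xs,ys].astype(np.int32))) if len(xs)>30 else None
    if e: mk.append(at(S[c],e[0],14)[:2]); print(c,round(d["confidence"],2),e[0],mk[-1],len(xs))
  print(c,"pin",[at(S[c],p,12)[:2] for p in pts])
print("drawer", at(S["top"],(326,168),120), at(S["top"],(232,160),120))
E
```

```text
pot_tall top (array([ 451.8, -416. ]), np.float64(0.13), 0.53)
pot_tall side None
pot_green top (array([483.5, 236.6]), np.float64(0.09), 0.64)
pot_green side (array([484.2, 240. ]), np.float64(0.14), 0.6)
pot_brown top (array([436.3,  -5.2]), np.float64(0.09), 0.59)
pot_brown side (array([435.8,  -1.2]), np.float64(0.07), 0.75)
pot_red top (array([530.9,  83.3]), np.float64(0.15), 0.65)
pot_red side (array([529.8,  87. ]), np.float64(0.16), 0.64)
top 0.66 (369.8706970214844, 228.32882690429688) [ 457.8 -217.9] 283
top 0.65 (382.81561279296875, 212.11793518066406) [ 508.3 -260.7] 292
top 0.53 (405.8114929199219, 178.81561279296875) [ 614.2 -338.9] 224
top 0.48 (394.5298156738281, 195.71511840820312) [ 560.1 -300.3] 247
top pin [array([ 458.7, -217.9]), array([ 561.9, -295.5]), array([ 447., -419.]), array([ 619.1, -336.3]), array([ 509.3, -255.3])]
side 0.59 (305.8958435058594, 161.84828186035156) [ 612.9 -331.3] 135
side 0.58 (319.88543701171875, 168.6757049560547) [ 562.5 -288.7] 111
side 0.52 (335.7275695800781, 175.09927368164062) [ 509.8 -251.9] 173
side pin [array([ 465.5, -227.1]), array([ 572.3, -314.6]), array([ 510.6, -258.7])]
drawer [630.1 -83.2 120. ] [660.5 195.6 120. ]
```

>>> send_rows([
  [[1.2, -1.6, 0], [0, 0, -0.04]],
  [[2.4, -3.3, 0], [0, 0, -0.08]],
  [[3.6, -4.9, 0], [0, 0, -0.12]],
  [[4.8, -6.5, 0], [0, 0, -0.16]],
  [[5.9, -8.1, 0], [0, 0, -0.2]],
  [[7.1, -9.8, 0], [0, 0, -0.24]],
  [[8.3, -11.4, -0.7], [0, 0, -0.28]],
  [[9.5, -13.0, -1.5], [0, 0, -0.32]],
  [[10.7, -14.7, -2.3], [0, 0, -0.365]],
  [[11.9, -16.3, -3.2], [0, 0, -0.365]],
], fingers=0, squeeze=30)

```text
time: 2.65
tool_pos: [526.1, 91.5, 139.6]
tcp_rot: [179.9, 0.1, 142.2]
ft_force: [1.1, 0.5, 0.3]
finger_gap: 85.3
grip_force: 0.0
```

>>> send_rows([
  [[0, 0, -0.8], [0, 0, 0]],
  [[0, 0, -1.8], [0, 0, 0]],
  [[0, 0, -2.8], [0, 0, 0]],
  [[0, 0, -3.6], [0, 0, 0]],
  [[0, 0, -4.1], [0, 0, 0]],
  [[0, 0, -4.3], [0, 0, 0]],
  [[0, 0, -4.3], [0, 0, 0]],
])

```text
time: 3.52
tool_pos: [525.1, 93.3, 11.0]
tcp_rot: [180.0, 0.0, 142.3]
ft_force: [-0.5, 0.3, 0.0]
finger_gap: 85.3
grip_force: 0.0
```

>>> send_rows([
  [[0, 0, 0], [0, 0, 0]],
  [[0, 0, 0], [0, 0, 0]],
  [[0, 0, 0], [0, 0, 0]],
  [[0, 0, 0], [0, 0, 0]],
  [[0, 0, 0], [0, 0, 0]],
  [[0, 0, 0], [0, 0, 0]],
], fingers=1, squeeze=30)

```text
time: 4.28
tool_pos: [525.6, 93.3, 12.0]
tcp_rot: [179.9, 0.1, 142.3]
ft_force: [-2.2, -0.3, 5.2]
finger_gap: 50.3
grip_force: 30.5
```

>>> send_rows([
  [[0, 0, 0], [0, 0, 0]],
  [[0, 0, 0], [0, 0, 0]],
  [[0, 0, 0], [0, 0, 0]],
  [[0.17, -0.27, -0.18], [0, 0, 0]],
  [[0.17, -0.27, -0.18], [0, 0, 0]],
  [[0.17, -0.27, -0.18], [0, 0, 0]],
], fingers=0)

```text
time: 5.03
tool_pos: [529.8, 84.9, 5.0]
tcp_rot: [-180.0, -0.0, 142.2]
ft_force: [-0.5, 0.1, -0.0]
finger_gap: 85.4
grip_force: 0.0
```

>>> send_rows([
  [[0, 0, 0], [0, 0, 0]],
  [[0, 0, 0], [0, 0, 0]],
  [[0, 0, 0], [0, 0, 0]],
  [[0, 0, 0], [0, 0, 0]],
  [[0, 0, 0], [0, 0, 0]],
  [[0, 0, 0], [0, 0, 0]],
], fingers=1)

```text
time: 5.78
tool_pos: [530.2, 85.3, 5.7]
tcp_rot: [180.0, 0.0, 142.3]
ft_force: [-2.0, 0.7, 5.3]
finger_gap: 50.5
grip_force: 31.9
```

>>> send_rows([
  [[0, 0, 1.0], [0, 0, 0]],
  [[0, -0.5, 2.6], [0, 0, 0]],
  [[0, -2.0, 3.6], [0, 0, 0]],
  [[0, -3.7, 3.8], [0, 0, 0]],
  [[0, -5.5, 3.8], [0, 0, 0]],
  [[0.3, -7.3, 3.8], [0, 0, 0]],
  [[0.9, -9.1, 3.8], [0, 0, 0]],
  [[1.5, -10.9, 3.8], [0, 0, 0]],
  [[2.2, -12.6, 3.8], [0, 0, 0]],
  [[2.8, -14.1, 3.8], [0, 0, 0]],
])

```text
time: 7.02
tool_pos: [613.9, -339.7, 118.3]
tcp_rot: [-180.0, -0.1, 142.2]
ft_force: [0.4, 0.1, -0.1]
finger_gap: 50.2
grip_force: 31.9
```

>>> send_rows([
  [[0, 0, 0], [0, 0, 0]],
  [[0, 0, 0], [0, 0, 0]],
  [[0, 0, 0], [0, 0, 0]],
])

```text
time: 7.4
tool_pos: [613.8, -336.5, 119.2]
tcp_rot: [180.0, -0.0, 142.3]
ft_force: [-0.2, 0.7, -1.2]
finger_gap: 50.2
grip_force: 31.9
```

Run:
```python
from h import *
np.set_printoptions(precision=1,suppress=True)
S={c:snapshot(c) for c in("top","side")}
for c in S:
  cv2.imwrite(f"pics/{c}1.png",cv2.resize(S[c]["img"][130:260,(320 if c=="top" else 250):(480 if c=="top" else 410),::-1],None,fx=4,fy=4,interpolation=cv2.INTER_CUBIC))
t=sense(); p=t["tool_pos"]; print(p)
print(locate("side",S["side"],"pot_red",p[:2],p[2]-5.5),locate("top",S["top"],"pot_red",p[:2],p[2]-5.5))
a=cv2.imread("pics/top1.png"); b=cv2.imread("pics/side1.png"); cv2.imwrite("pics/p1.png",cv2.resize(np.vstack([a,b]),None,fx=.57,fy=.57))
```

```text
[ 614.  -336.7  119.7]
(array([ 613.4, -331.8]), np.float64(0.7), 0.6) (array([ 603.6, -328.2]), np.float64(1.1), 0.46)
```

View pics/p1.png

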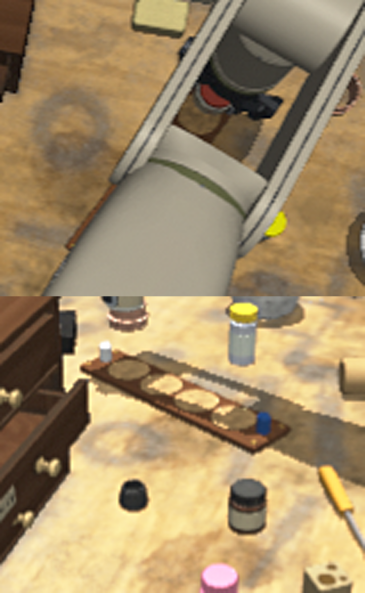

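The picture shows the red pot held over the far end of the board, clear of everything. I'll lower it now.

>>> send_rows([
  [[0, -0.06, -1.2], [0, 0, 0]],
  [[0, -0.06, -2.3], [0, 0, 0]],
  [[0, -0.06, -2.9], [0, 0, 0]],
  [[0, -0.06, -3.15], [0, 0, 0]],
  [[0, -0.06, -3.25], [0, 0, 0]],
  [[0, -0.06, -3.3], [0, 0, 0]],
  [[0, -0.06, -3.3], [0, 0, 0]],
  [[0, -0.06, -3.3], [0, 0, 0]],
])

```text
time: 8.6
tool_pos: [614.3, -339.9, 21.1]
tcp_rot: [180.0, 0.1, 142.3]
ft_force: [-0.8, 0.4, -1.1]
finger_gap: 50.6
grip_force: 31.9
```

```bash
python3 -c "
from h import *
t=sense(); print(t['tool_pos'],t['ft_force'],t['finger_gap'])"
```

```text
[ 614.29749138 -339.93302637   21.06837012] [-0.80358479  0.36598287 -1.06242079] 50.550020125970434
```

Still hanging about 1 mm up. Lower a touch, release, and back off towards the brown pot at (436,-4).

>>> send_rows([
  [[0, 0, -0.03], [0, 0, 0]],
  [[0, 0.03, -0.06], [0, 0, 0]],
  [[0, 0.03, -0.06], [0, 0, 0]],
  [[0, 0.03, -0.06], [0, 0, 0]],
])

```text
time: 9.1
tool_pos: [614.3, -339.8, 19.8]
tcp_rot: [-180.0, 0.1, 142.2]
ft_force: [-2.5, -1.0, 5.2]
finger_gap: 50.9
grip_force: 32.5
```

>>> send_rows([
  [[0, 0, 0], [0, 0, 0]],
  [[0, 0, 0], [0, 0, 0]],
  [[0, 0, 0], [0, 0, 0]],
  [[0, 0, 0], [0, 0, 0]],
  [[0, 0, 0.5], [0, 0, 0]],
  [[0, 0, 1.5], [0, 0, 0]],
  [[0, 0, 3], [0, 0, 0]],
  [[0, 0, 4], [0, 0, 0]],
  [[-0.5, 1.5, 4], [0, 0, 0]],
  [[-1.5, 3, 4], [0, 0, 0]],
], fingers=0)

```text
time: 10.35
tool_pos: [569.7, -248.4, 140.7]
tcp_rot: [179.9, 0.2, 142.2]
ft_force: [0.2, 0.8, 0.1]
finger_gap: 85.5
grip_force: 0.0
```

>>> send_rows([
  [[-0.7, 1.3, 0], [0, 0, 0]],
  [[-1.4, 2.8, 0], [0, 0, 0]],
  [[-2.1, 4.4, 0], [0, 0, 0]],
  [[-2.9, 6, 0], [0, 0, 0]],
  [[-3.7, 7.1, 0], [0, 0, 0]],
  [[-4.4, 8.1, 0], [0, 0, 0]],
  [[-4.4, 8.1, 0], [0, 0, 0]],
  [[-4.4, 8.1, 0], [0, 0, 0]],
])

```text
time: 11.35
tool_pos: [437.7, -6.0, 139.6]
tcp_rot: [179.9, 0.1, 142.3]
ft_force: [-0.8, 0.2, 0.7]
finger_gap: 85.7
grip_force: 0.0
```

Run:
```python
from h import *
np.set_printoptions(precision=1,suppress=True)
S={c:snapshot(c) for c in("top","side")}
print(sense()["tool_pos"])
for c in S:
  print(c,locate(c,S[c],"pot_red",(614,-338),14))
a=S["top"]["img"][150:260,330:460,::-1];b=S["side"]["img"][130:210,270:400,::-1]
cv2.imwrite("pics/p2.png",cv2.resize(np.vstack([a,b]),None,fx=3,fy=3,interpolation=cv2.INTER_CUBIC))
```

```text
[437.7  -6.5 139.1]
top (array([ 614.5, -341.6]), np.float64(0.1), 0.63)
side (array([ 616.1, -337.3]), np.float64(0.07), 0.57)
```

View pics/p2.png

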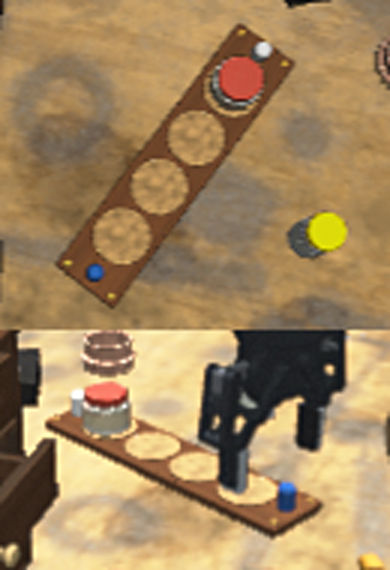

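The red pot stands on the far pad, centred to within about 2 mm. Now the brown one.

>>> send_rows([
  [[-0.05, 0.08, -1.2], [0, 0, 0]],
  [[-0.05, 0.08, -2.4], [0, 0, 0]],
  [[-0.05, 0.08, -3.5], [0, 0, 0]],
  [[-0.05, 0.08, -4.1], [0, 0, 0]],
  [[-0.05, 0.08, -4.4], [0, 0, 0]],
  [[-0.05, 0.08, -4.4], [0, 0, 0]],
  [[-0.05, 0.08, -4.4], [0, 0, 0]],
])

```text
time: 12.42
tool_pos: [436.3, -3.6, 7.4]
tcp_rot: [180.0, 0.1, 142.2]
ft_force: [-0.0, -0.1, 0.2]
finger_gap: 85.4
grip_force: 0.0
```

>>> send_rows([
  [[0, 0, 0], [0, 0, 0]],
  [[0, 0, 0], [0, 0, 0]],
  [[0, 0, 0], [0, 0, 0]],
  [[0, 0, 0], [0, 0, 0]],
  [[0, 0, 0], [0, 0, 0]],
  [[0, 0, 0], [0, 0, 0]],
  [[0, 0, 0], [0, 0, 0]],
], fingers=1)

```text
time: 13.3
tool_pos: [435.8, -3.4, 7.1]
tcp_rot: [180.0, 0.0, 142.3]
ft_force: [-0.9, -0.8, 6.8]
finger_gap: 40.4
grip_force: 30.3
```

>>> send_rows([
  [[0, 0, 1.0], [0, 0, 0]],
  [[0.2, -0.4, 2.6], [0, 0, 0]],
  [[0.8, -1.8, 3.8], [0, 0, 0]],
  [[1.5, -3.5, 4], [0, 0, 0]],
  [[2.2, -5.2, 4], [0, 0, 0]],
  [[2.9, -6.9, 4], [0, 0, 0]],
  [[3.6, -8.5, 4], [0, 0, 0]],
  [[4.17, -9.82, 4], [0, 0, 0]],
  [[4.17, -9.82, 3.5], [0, 0, 0]],
  [[4.17, -9.82, 3], [0, 0, 0]],
])

```text
time: 14.55
tool_pos: [559.8, -297.3, 94.8]
tcp_rot: [180.0, -0.1, 142.2]
ft_force: [0.3, 0.3, -1.9]
finger_gap: 40.5
grip_force: 31.2
```

>>> send_rows([
  [[0, 0, -0.5], [0, 0, 0]],
  [[0, 0, -1.2], [0, 0, 0]],
  [[0, 0, -1.8], [0, 0, 0]],
  [[0, 0, -2.2], [0, 0, 0]],
  [[0, 0, -2.4], [0, 0, 0]],
  [[0, 0, -2.4], [0, 0, 0]],
  [[0, 0, -2.4], [0, 0, 0]],
])

```text
time: 15.42
tool_pos: [561.1, -298.3, 25.3]
tcp_rot: [180.0, 0.1, 142.2]
ft_force: [-0.0, -0.4, -1.8]
finger_gap: 40.5
grip_force: 31.2
```

>>> send_rows([
  [[0, 0, -0.07], [0, 0, 0]],
  [[0, 0, -0.13], [0, 0, 0]],
  [[0, 0, -0.16], [0, 0, 0]],
  [[0, 0, -0.16], [0, 0, 0]],
])

```text
time: 15.92
tool_pos: [560.9, -298.2, 21.2]
tcp_rot: [-180.0, 0.0, 142.3]
ft_force: [-4.1, 2.4, 9.4]
finger_gap: 40.4
grip_force: 32.1
```

>>> send_rows([
  [[0, 0, 0], [0, 0, 0]],
  [[0, 0, 0], [0, 0, 0]],
  [[0, 0, 0], [0, 0, 0]],
  [[0, 0, 0], [0, 0, 0]],
  [[0, 0, 0.5], [0, 0, 0]],
  [[0, 0, 1.5], [0, 0, 0]],
  [[0, 0, 3], [0, 0, 0]],
  [[0, 0, 4.5], [0, 0, 0]],
  [[-0.5, 1.5, 4.8], [0, 0, 0]],
  [[-1.2, 3, 4.8], [0, 0, 0]],
], fingers=0)

```text
time: 17.18
tool_pos: [525.5, -207.9, 166.9]
tcp_rot: [179.9, 0.3, 142.2]
ft_force: [0.5, 0.3, -0.1]
finger_gap: 85.5
grip_force: 0.0
```

>>> send_rows([
  [[-0.5, 1.5, 0], [0, 0, 0]],
  [[-1, 3.3, 0], [0, 0, 0]],
  [[-1.4, 5.1, 0], [0, 0, 0]],
  [[-1.4, 7, 0], [0, 0, 0]],
  [[-1.4, 9, 0], [0, 0, 0]],
  [[-1.4, 11, 0], [0, 0, 0]],
  [[-1.4, 12.8, 0], [0, 0, 0]],
  [[-1.4, 14.3, 0], [0, 0, 0]],
  [[-1.4, 14.9, 0], [0, 0, 0]],
  [[-1.4, 14.9, 0], [0, 0, 0]],
])

```text
time: 18.42
tool_pos: [482.5, 239.7, 164.3]
tcp_rot: [180.0, 0.0, 142.4]
ft_force: [-0.1, 0.1, -0.6]
finger_gap: 85.5
grip_force: 0.0
```

Run:
```python
from h import *
np.set_printoptions(precision=1,suppress=True)
S={c:snapshot(c) for c in("top","side")}
print(sense()["tool_pos"])
for c in S:
  print(c,locate(c,S[c],"pot_red",(614,-338),14),locate(c,S[c],"pot_brown",(561,-298),14),locate(c,S[c],"pot_tall",(450,-410)),locate(c,S[c],"pot_green",(484,238)))
a=S["top"]["img"][150:260,190:460,::-1];b=S["side"]["img"][120:320,250:400,::-1]
cv2.imwrite("pics/p3.png",cv2.resize(b,None,fx=3,fy=3,interpolation=cv2.INTER_CUBIC))
```

```text
[482.7 238.1 164. ]
top (array([ 615.6, -342.3]), np.float64(0.21), 0.74) (array([ 562.4, -301.4]), np.float64(0.26), 0.61) (array([ 452.6, -415.9]), np.float64(0.08), 0.74) None
side (array([ 616.6, -335.8]), np.float64(0.3), 0.71) None (array([ 435. , -436.3]), np.float64(5.31), 0.57) (array([483.8, 245. ]), np.float64(0.11), 0.85)
```

View pics/p3.png

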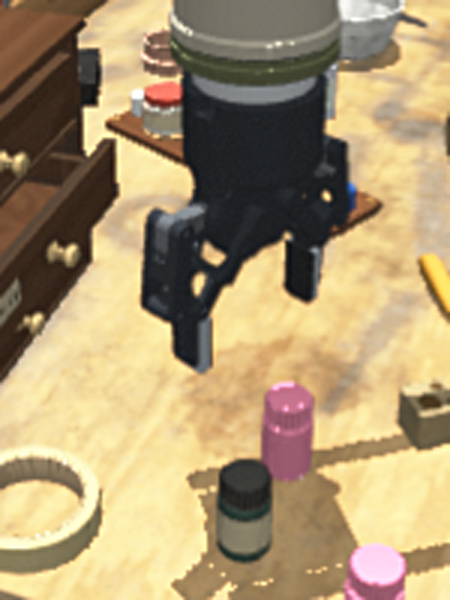

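Brown's release looked clean (to be checked later). The gripper hovers over the green pot at crop (245,510); the pink one is alongside at (288,430). I'll narrow the opening and descend.

>>> send_rows([
  [[0.04, 0.03, -1.2], [0, 0, 0]],
  [[0.04, 0.03, -2.4], [0, 0, 0]],
  [[0.04, 0.03, -3.4], [0, 0, 0]],
  [[0.04, 0.03, -4.2], [0, 0, 0]],
  [[0.04, 0.03, -4.7], [0, 0, 0]],
  [[0.04, 0.03, -5], [0, 0, 0]],
  [[0.04, 0.03, -5], [0, 0, 0]],
  [[0.04, 0.03, -5], [0, 0, 0]],
], fingers=0.2)

```text
time: 19.92
tool_pos: [484.5, 240.2, 14.7]
tcp_rot: [179.9, 0.0, 142.3]
ft_force: [0.9, 0.0, 0.0]
finger_gap: 68.2
grip_force: 0.0
```

>>> send_rows([
  [[0, 0, 0], [0, 0, 0]],
  [[0, 0, 0], [0, 0, 0]],
  [[0, 0, 0], [0, 0, 0]],
  [[0, 0, 0], [0, 0, 0]],
  [[0, 0, 0], [0, 0, 0]],
  [[0, 0, 0], [0, 0, 0]],
], fingers=1)

```text
time: 20.68
tool_pos: [484.3, 240.2, 14.5]
tcp_rot: [179.9, 0.0, 142.3]
ft_force: [-1.7, -0.1, 5.8]
finger_gap: 34.9
grip_force: 30.3
```

>>> send_rows([
  [[0, 0, 1.2], [0, 0, 0]],
  [[0, 0, 3.0], [0, 0, 0]],
  [[0, -1, 4.3], [0, 0, 0]],
  [[0, -2.8, 4.3], [0, 0, 0]],
  [[0, -4.8, 4.3], [0, 0, 0]],
  [[0.2, -6.8, 4.3], [0, 0, 0]],
  [[0.3, -8.8, 4.3], [0, 0, 0]],
  [[0.4, -10.8, 4.3], [0, 0, 0]],
  [[0.5, -12.8, 4.3], [0, 0, 0]],
  [[0.6, -14.4, 4.3], [0, 0, 0]],
])

```text
time: 21.92
tool_pos: [501.2, -194.4, 142.5]
tcp_rot: [-180.0, -0.0, 142.2]
ft_force: [0.1, 1.2, -1.7]
finger_gap: 34.8
grip_force: 30.4
```

>>> send_rows([
  [[0.1, -1.1, 0], [0, 0, 0]],
  [[0.2, -2.19, 0], [0, 0, 0]],
  [[0.22, -2.19, -1], [0, 0, 0]],
  [[0.22, -2.19, -2.2], [0, 0, 0]],
  [[0.22, -2.19, -3.1], [0, 0, 0]],
  [[0.22, -2.19, -3.6], [0, 0, 0]],
  [[0.22, -2.19, -3.7], [0, 0, 0]],
  [[0.22, -2.19, -3.7], [0, 0, 0]],
  [[0.22, -2.19, -3.7], [0, 0, 0]],
])

```text
time: 23.05
tool_pos: [509.3, -258.3, 33.2]
tcp_rot: [180.0, 0.1, 142.3]
ft_force: [-0.1, -0.2, -0.8]
finger_gap: 35.1
grip_force: 30.4
```

>>> send_rows([
  [[0, 0, -0.08], [0, 0, 0]],
  [[0, 0.01, -0.14], [0, 0, 0]],
  [[0, 0.01, -0.16], [0, 0, 0]],
  [[0, 0.01, -0.16], [0, 0, 0]],
])

```text
time: 23.55
tool_pos: [508.8, -257.9, 28.5]
tcp_rot: [-180.0, 0.1, 142.3]
ft_force: [-5.3, 1.3, 11.4]
finger_gap: 35.1
grip_force: 31.5
```

>>> send_rows([
  [[0, 0, 0], [0, 0, 0]],
  [[0, 0, 0], [0, 0, 0]],
  [[0, 0, 0], [0, 0, 0]],
  [[0, 0, 0], [0, 0, 0]],
  [[0, 0, 0.5], [0, 0, 0]],
  [[0, 0, 1.5], [0, 0, 0]],
  [[0, 0, 3], [0, 0, 0]],
  [[0, 0, 4.3], [0, 0, 0]],
  [[-0.5, -1.2, 4.5], [0, 0, 0]],
  [[-1, -2.8, 4.5], [0, 0, 0]],
], fingers=0)

```text
time: 24.8
tool_pos: [479.3, -342.3, 165.1]
tcp_rot: [-180.0, 0.2, 142.4]
ft_force: [0.6, -0.6, -1.1]
finger_gap: 85.5
grip_force: 0.0
```

>>> send_rows([
  [[-0.4, -1.2, 0], [0, 0, 0]],
  [[-0.9, -2.4, 0], [0, 0, 0]],
  [[-0.9, -2.4, 0], [0, 0, 0]],
  [[-0.9, -2.4, 0], [0, 0, 0]],
])

```text
time: 25.3
tool_pos: [451.5, -413.3, 162.6]
tcp_rot: [180.0, 0.0, 142.2]
ft_force: [-0.1, -0.1, -0.3]
finger_gap: 85.2
grip_force: 0.0
```

Run:
```python
from h import *
np.set_printoptions(precision=1,suppress=True)
S={c:snapshot(c) for c in("top","side")}
print(sense()["tool_pos"])
for c in S:
  print(c,locate(c,S[c],"pot_brown",(561,-298),14),locate(c,S[c],"pot_tall",(452,-414)),locate(c,S[c],"pot_green",(509,-258),14))
b=S["side"]["img"][110:210,270:400,::-1]
cv2.imwrite("pics/p4.png",cv2.resize(b,None,fx=5,fy=5,interpolation=cv2.INTER_CUBIC))
```

```text
[ 451.9 -412.6  162.4]
top (array([ 560.8, -299.7]), np.float64(0.12), 0.75) (array([ 455.8, -382.1]), np.float64(5.56), 0.59) None
side (array([ 561.2, -295.6]), np.float64(0.11), 0.73) (array([ 453.4, -406.1]), np.float64(0.08), 0.78) (array([ 507.7, -249.9]), np.float64(0.07), 0.68)
```

View pics/p4.png

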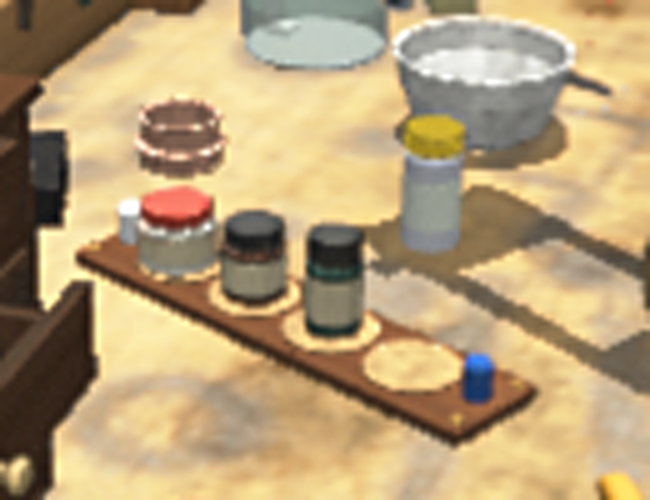

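The three pots stand upright on their pads in order. The tall pot is at crop (432,185) and clear of the bowl, so I'll grasp it.

>>> send_rows([
  [[0.02, 0.05, -1], [0, 0, 0]],
  [[0.02, 0.05, -2.1], [0, 0, 0]],
  [[0.02, 0.05, -3.1], [0, 0, 0]],
  [[0.02, 0.05, -3.9], [0, 0, 0]],
  [[0.02, 0.05, -4.3], [0, 0, 0]],
  [[0.02, 0.05, -4.5], [0, 0, 0]],
  [[0.02, 0.05, -4.5], [0, 0, 0]],
  [[0.02, 0.05, -4.5], [0, 0, 0]],
])

```text
time: 26.7
tool_pos: [452.5, -412.6, 28.1]
tcp_rot: [-180.0, 0.1, 142.3]
ft_force: [0.7, 0.4, 0.2]
finger_gap: 85.4
grip_force: 0.0
```

>>> send_rows([
  [[0, 0, 0], [0, 0, 0]],
  [[0, 0, 0], [0, 0, 0]],
  [[0, 0, 0], [0, 0, 0]],
  [[0, 0, 0], [0, 0, 0]],
  [[0, 0, 0], [0, 0, 0]],
  [[0, 0, 0], [0, 0, 0]],
  [[0, 0, 0], [0, 0, 0]],
], fingers=1)

```text
time: 27.58
tool_pos: [452.2, -412.2, 27.3]
tcp_rot: [-180.0, 0.0, 142.3]
ft_force: [0.2, 0.4, 4.8]
finger_gap: 39.3
grip_force: 30.7
```

>>> send_rows([
  [[0, 0, 1.0], [0, 0, 0]],
  [[0, 0, 2.7], [0, 0, 0]],
  [[0, 0.8, 3.8], [0, 0, 0]],
  [[0.05, 2.4, 3.8], [0, 0, 0]],
  [[0.1, 4.2, 3.8], [0, 0, 0]],
  [[0.16, 5.7, 3.8], [0, 0, 0]],
  [[0.16, 6.5, 3.8], [0, 0, 0]],
  [[0.16, 6.5, 3.4], [0, 0, 0]],
  [[0.16, 6.5, 2.8], [0, 0, 0]],
  [[0.16, 6.5, 2.2], [0, 0, 0]],
])

```text
time: 28.82
tool_pos: [456.0, -217.5, 90.8]
tcp_rot: [-180.0, -0.1, 142.2]
ft_force: [0.0, 1.1, -1.5]
finger_gap: 39.1
grip_force: 30.5
```

>>> send_rows([
  [[0, 0, -0.5], [0, 0, 0]],
  [[0, 0, -1], [0, 0, 0]],
  [[0, 0, -1.4], [0, 0, 0]],
  [[0, 0, -1.6], [0, 0, 0]],
  [[0, 0, -1.6], [0, 0, 0]],
  [[0, 0, -1.6], [0, 0, 0]],
])

```text
time: 29.58
tool_pos: [457.2, -217.2, 45.5]
tcp_rot: [180.0, 0.1, 142.3]
ft_force: [0.4, -0.5, -0.6]
finger_gap: 38.9
grip_force: 30.5
```

Lower the last 4 mm, release, and withdraw upward, then away.

>>> send_rows([
  [[0, 0, -0.07], [0, 0, 0]],
  [[0, 0, -0.12], [0, 0, 0]],
  [[0, 0, -0.14], [0, 0, 0]],
  [[0, 0, -0.14], [0, 0, 0]],
])

```text
time: 30.08
tool_pos: [457.0, -217.1, 41.3]
tcp_rot: [180.0, 0.0, 142.3]
ft_force: [-2.3, 1.3, 4.8]
finger_gap: 39.5
grip_force: 31.0
```

>>> send_rows([
  [[0, 0, 0], [0, 0, 0]],
  [[0, 0, 0], [0, 0, 0]],
  [[0, 0, 0], [0, 0, 0]],
  [[0, 0, 0], [0, 0, 0]],
  [[0, 0, 0.5], [0, 0, 0]],
  [[0, 0, 1.5], [0, 0, 0]],
  [[0, 0, 3], [0, 0, 0]],
  [[0, 0, 4.5], [0, 0, 0]],
  [[-0.2, 1.5, 4.7], [0, 0, 0]],
  [[-0.2, 3.3, 4.7], [0, 0, 0]],
], fingers=0)

```text
time: 31.32
tool_pos: [451.4, -117.9, 184.4]
tcp_rot: [179.9, 0.2, 142.1]
ft_force: [0.3, -0.5, -1.0]
finger_gap: 84.8
grip_force: 0.0
```

>>> send_rows([
  [[0, 2, 0], [0, 0, 0]],
  [[0, 4, 0], [0, 0, 0]],
  [[0, 6, 0], [0, 0, 0]],
  [[0, 8, 0], [0, 0, 0]],
  [[0, 9, 0], [0, 0, 0]],
  [[0, 9, 0], [0, 0, 0]],
  [[0, 9, 0], [0, 0, 0]],
])

```text
time: 32.2
tool_pos: [450.8, 151.6, 182.3]
tcp_rot: [180.0, 0.0, 142.3]
ft_force: [-0.1, 0.5, -0.0]
finger_gap: 85.4
grip_force: 0.0
```

Run:
```python
from h import *
np.set_printoptions(precision=1,suppress=True)
S={c:snapshot(c) for c in("top","side")}
print(sense()["tool_pos"])
T=dict(pot_tall=(457,-217),pot_green=(509,-257.5),pot_brown=(561,-298),pot_red=(613,-338))
for c in S:
  for n in T: print(c,n,T[n],locate(c,S[c],n,T[n],14))
a=S["top"]["img"][150:260,330:450,::-1];b=S["side"]["img"][110:220,270:390,::-1]
cv2.imwrite("pics/p5.png",cv2.resize(np.hstack([a,b]),None,fx=3.3,fy=3.3,interpolation=cv2.INTER_CUBIC))
```

```text
[450.9 151.  182. ]
top pot_tall (457, -217) (array([ 458.6, -221.2]), np.float64(0.16), 0.67)
top pot_green (509, -257.5) None
top pot_brown (561, -298) (array([ 559.1, -298.1]), np.float64(0.32), 0.55)
top pot_red (613, -338) (array([ 616. , -340.2]), np.float64(0.08), 0.7)
side pot_tall (457, -217) (array([ 455.7, -211.7]), np.float64(2.2), 0.47)
side pot_green (509, -257.5) None
side pot_brown (561, -298) (array([ 563.8, -292. ]), np.float64(0.33), 0.47)
side pot_red (613, -338) (array([ 615.8, -340.9]), np.float64(0.17), 0.55)
```

View pics/p5.png

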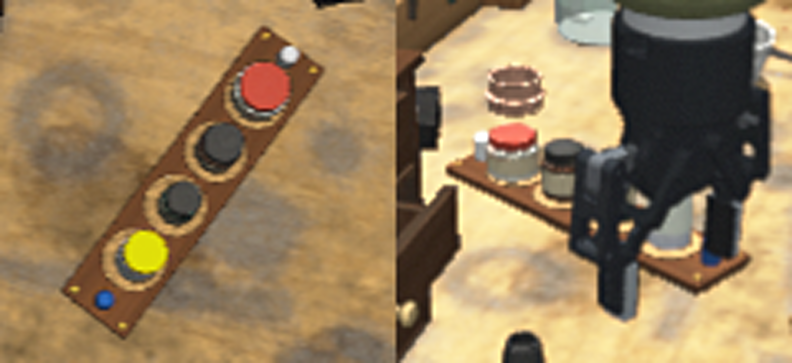

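The top picture shows all four pots upright on their pads in order: yellow at the blue peg, then green, brown, and red at the white peg. Each measures within about 3 mm of its pad centre where the networks found it. They missed green this time, so for it I rely on the picture and the release position. The gripper is clear.

```bash
python3 -c "
from bench import order
print(order.hand_in())"
```

```text
the job is handed in; nothing more can be done
None
```

The job is handed in, with no verdict shown: all four pots are released and upright in height order, tallest at the blue peg; tall, brown and red measured about 3 mm or less off centre, and green, missed in the last check, was released within 1 mm of its pad's estimated centre.

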